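Press a row of sample pots home against the sprung stop

ROBOT

A 6-joint arm with a two-finger parallel gripper is mounted at the origin on the work surface. World frame = base frame: x ahead of the robot, y to its left, z up, the work surface at z = 0. Lengths are in m, angles in rad, forces in N, time in s.
With the tool pointing down it reaches from about 0.375 to 0.975 m from the base axis. Payload 3.8 kg.
Tool frame: the origin (TCP) lies midway between the tips of the shut fingers; the grasp point (between the pads) lies 19 mm behind it; z points along the fingers, y is the line along which they close (so a half turn about z gives the same grasp; the last joint's range is limited). The gripper opens to 88 mm and grips with 3 to 60 N. Pads are 18 mm wide; open, the fingers measure 123 mm over their backs; the gripper's body (75 mm by 187 mm) begins 45 mm behind the grasp point.
Start: joints at [-1.363, 0.264, 1.604, -0, 1.274, -0.037], TCP at [0.164, -0.655, 0.239] pointing down, gripper open.
Joint ranges: [-2.63, 2.63], [-0.94, 2.18], [0.31, 2.57], [-1.31, 4.45], [0, 2.66], [-2.55, 2.55]. Speed limits (rad/s): [2.57, 2.57, 3.14, 3.14, 3.14, 3.14].

INTERFACE

Orientations are given as a unit quaternion [x, y, z, w].
In Python, from plant import r, cams, order gives the robot as it stands.
- The arm moves only by the tool play_rows, never from a script. Its arguments are lists of equal length, an entry for each row: "delta_pos": the shift along the tool's x, y, z in mm, a list of three; "yaw": the turn about the tool's z in degrees. In form: {"delta_pos": [[dx, dy, dz], ...], "yaw": [yaw, ...]}. A call has 1 to 5 rows; each row shifts and turns the commanded pose from where the row before left it, along the tool's axes as they then stand; what a row does not reach is not made up. A row lasts 1/10 s, in which the tool goes at most 50 mm and 8.59 degrees, less where a joint would pass 70% of its speed; a pose out of reach is approached as far as the arm can. A call is refused whole if a number of a shift passes 50 or a number of a turn 8.59, either way. A call with a gripper value outside its range is refused whole. "gripper" is the opening, from 0 (shut) to 1 (fully open), set as the call begins (left out, the last holds). The fingers move at their own pace and stop on an object; the grip force is fixed at half the most. Time passes only in rows, so rows that do not move let the fingers close. It gives the time, the measured TCP pose, the force, the opening and the grip force at its end, in the units of the state.
- r.sense(): the state, without advancing time (a new reading comes with each control period).
- cams.grab_frame(name): name is "side" or "top"; returns a dict with "frame" (480x640x3 uint8, blue, green, red), "z_map" (480x640 float32, m along the optical axis (not along the pixel's ray), 0 where there is no reading), "fx", "fy", "cx", "cy" (pixels), "T" (4x4, takes a point from camera to world coordinates). Camera axes: x right, y down, z forward; pixel columns grow to the right and rows downward; lengths in m; the calibration is good to about 2 mm. A picture is of the moment at which its call begins.
- order.job_done(): hands the job in; it is judged then, once.
The state is a dict: "clock": time; "q": joint angles; "qvel": joint speeds; "tau": joint torques, N m; "eef_pos": TCP position; "eef_rot": TCP orientation; "force": force on the tool from outside, world axes, zero at the start; "moment": the same for the moment, N m; "grip_width": opening from 0.0 (shut) to 1.0 (fully open); "grip_force": force on a finger pad.
Only numpy, scipy, OpenCV 4.12 (cv2) and the standard library are available. Lean on these libraries where they do the work, as an engineer would, in place of code of your own. Each camera call takes 0.05 s, during which the arm holds its last target. There are 200 camera calls.

TASK

Pick up the straightedge by its grip plate, set it into the tray behind the four sample pots and use it to push all four together up against the sprung pads of the end stop. Feel for the stop: press until all four pads have given together by a couple of millimetres, with about 8 N in all and never more than 11 N on the stop, and hold that for about a second. Then back the straightedge off slowly, so that the pots stay standing in a straight row at the pads, and stand it upright on the bench clear of the tray; keep the fingers off the pots and leave the beaker, bottle and jar alone.

Things in the scene. Friction and masses are not known exactly. Their poses are not given: they have to be found in the camera images.
- tray: Steel tray fixed to the bench, 255 x 180 mm. Origin: on the bench, on its centre line; +x runs from the open mouth (x = -115 mm, robot's side) to the closed end (+140). Floor 4 mm thick; side walls 22 mm high above the bench, 168 mm apart inside (y = -84 to 84). Pot centres start at x = -35 to +12 mm, one in each quarter of the width.
- stop: End stop, fixed in the tray, under 45 mm high; origin on the tray floor at tray x = 128 mm. Its cross bar carries 4 black rubber pads in a row, one before each pot (38 mm wide, up to 29 mm above the bench), at a setting that varies and is NOT measured: the free pads' faces lie at tray x = 42 to 80 mm, so feel for them. Each pad is sprung, 1 N/mm, and goes solid after 8 mm.
- straightedge_grip (a point): Straightedge, 0.3 kg: aluminium bar 150 mm long (y), 24 thick (x), 28 high, with a black upright grip plate on its middle, 12 mm thick (x), 44 wide (y), its top 92 mm up. Both long faces can push. Stands on the bench to one side of the tray. This point: in the plate, 64 mm above the underside; pinched here across the 12 mm, the fingertips pass over the pots (tops 38 mm above the bench). z up.
- pot0_center (a point): Sample pot 0: squat screw-cap pot, cylinder 36 mm in diameter and 34 mm high, 40 to 90 g, standing on the tray floor (4 mm up). All four alike; pot0 is nearest the tray's -y wall, pot3 its +y wall, at different distances from the stop. Sliding all four along the tray takes 1 to 2.5 N, which does not reach the stop. This point: its centre, 17 mm above its underside.
- pot1_center (a point): Sample pot 1: squat screw-cap pot, cylinder 36 mm in diameter and 34 mm high, 40 to 90 g, standing on the tray floor (4 mm up). All four alike; pot0 is nearest the tray's -y wall, pot3 its +y wall, at different distances from the stop. Sliding all four along the tray takes 1 to 2.5 N, which does not reach the stop. This point: its centre, 17 mm above its underside.
- pot2_center (a point): Sample pot 2: squat screw-cap pot, cylinder 36 mm in diameter and 34 mm high, 40 to 90 g, standing on the tray floor (4 mm up). All four alike; pot0 is nearest the tray's -y wall, pot3 its +y wall, at different distances from the stop. Sliding all four along the tray takes 1 to 2.5 N, which does not reach the stop. This point: its centre, 17 mm above its underside.
- pot3_center (a point): Sample pot 3: squat screw-cap pot, cylinder 36 mm in diameter and 34 mm high, 40 to 90 g, standing on the tray floor (4 mm up). All four alike; pot0 is nearest the tray's -y wall, pot3 its +y wall, at different distances from the stop. Sliding all four along the tray takes 1 to 2.5 N, which does not reach the stop. This point: its centre, 17 mm above its underside.
- beaker: Bystander: glass beaker, 68 mm across, 85 mm high, on the bench on the side of the tray where the straightedge is not. Origin: centre of its underside.
- reagent: Bystander: amber reagent bottle, 60 mm across, 130 mm high, beyond the tray on the left. Origin: centre of its underside.
- jar: Bystander: white jar, 64 mm across, 75 mm high, beyond the tray on the right. Origin: centre of its underside.

How it is judged:
By the outcome, as a careful person would: the job done as asked, in the order asked, and still so for the second after the job is handed in, with the robot touching nothing.
It also fails if it takes over 72 s, if anything falls off the work surface, if the arm or the gripper's body presses on something with over 40 N, if the wrist force passes 120 N, or if a joint passes its speed limit or range.

## Working session

There is one attempt and no reset: what is moved stays moved. The work goes in short steps, Python scripts to look and compute and a tool call to move; the robot and the scene stay as the last step left them, time stands still between calls to the robot, and variables do not carry over. Pictures are saved under pics/ and viewed, at most 10 in all, crops included, and the job is handed in when it is done.

Besides the shell and the picture viewer there is one more tool, called after "Call:" as name([rows], argument=value, ...), one row to a line, values as JSON. play_rows: Moves the arm, as the interface text tells. Its arguments: {"type":"object","properties":{"delta_pos":{"type":"array"},"yaw":{"type":"array"},"gripper":{"type":"number"}},"required":["delta_pos","yaw"]}

```bash
mkdir -p pics; python3 - <<'E'
from plant import r,cams,order
import cv2,pickle
s=r.sense();print(s)
d={}
for n in("top","side"):
    f=cams.grab_frame(n);d[n]=f;cv2.imwrite(f"pics/{n}0.png",f["frame"]);print(n,f["fx"],f["cx"],f["cy"],f["T"].round(3).tolist())
pickle.dump(d,open("f0.pkl","wb"))
E
```

```text
{'clock': 0.0, 'q': array([-1.36291084e+00,  2.64714101e-01,  1.60534209e+00, -2.52985236e-05,
        1.27366145e+00, -3.69285820e-02]), 'qvel': array([-1.61996196e-03, -4.37836166e-04, -6.56947474e-05,  7.23915609e-04,
       -1.25732603e-03, -6.12429654e-04]), 'tau': array([ 4.63628548e-04, -5.02105272e+01, -3.56874704e+01,  7.28092692e-02,
        2.94178782e-02, -1.74281540e-04]), 'eef_pos': array([ 0.16343383, -0.65420978,  0.23743152]), 'eef_rot': array([ 9.92516595e-01,  1.22105201e-01, -1.02756722e-04, -1.05758324e-03]), 'force': array([-0.29368703,  0.23394532,  0.18734508]), 'moment': array([-0.03119203, -0.00535259,  0.00343525]), 'grip_force': 0.0, 'grip_width': 1.0005911328901338}
top 458.77480423020046 318.125814579582 245.1037890659342 [[-0.015, -0.994, 0.111, 0.478], [-1.0, 0.015, -0.004, 0.001], [0.002, -0.112, -0.994, 0.996], [0.0, 0.0, 0.0, 1.0]]
side 508.2951179357234 331.73861900327046 235.4414402357218 [[0.826, -0.351, 0.441, 0.223], [-0.564, -0.515, 0.645, -0.548], [0.001, -0.782, -0.623, 0.591], [0.0, 0.0, 0.0, 1.0]]
```

View pics/top0.png

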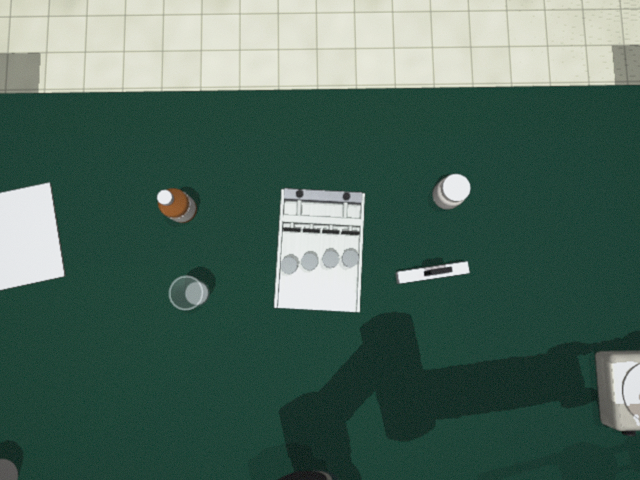

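View pics/side0.png

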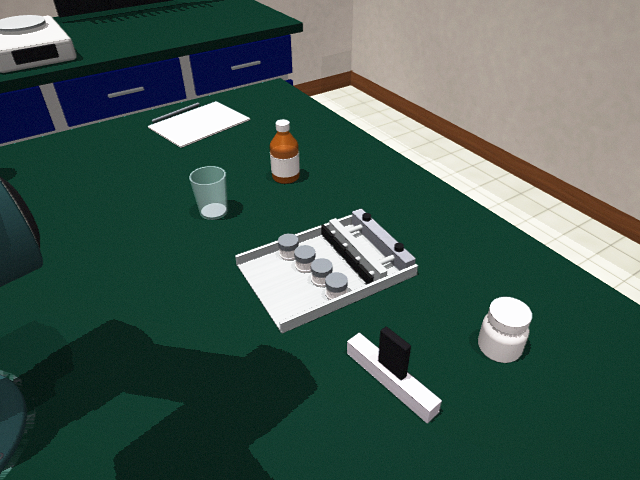

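The top view shows the tray at about (275–365, 188–312) with the pots at (290,264), (310,261), (331,258) and (350,257). The pads are the black row at v≈230, and the straightedge is at (433,272) with its black plate at (438,271).

```bash
cat > h.py <<'E'
import numpy as np,cv2
def ray(f,uv,z):
    uv=np.atleast_2d(uv).astype(float)
    d=np.c_[(uv[:,0]-f["cx"])/f["fx"],(uv[:,1]-f["cy"])/f["fy"],np.ones(len(uv))]@f["T"][:3,:3].T
    o=f["T"][:3,3];return o+d*((z-o[2])/d[:,2])[:,None]
def cloud(f):
    v,u=np.mgrid[:480,:640];z=f["z_map"]
    P=np.stack([(u-f["cx"])/f["fx"]*z,(v-f["cy"])/f["fy"]*z,z],-1)
    return P@f["T"][:3,:3].T+f["T"][:3,3]
def rect(P):
    c,s,a=cv2.minAreaRect((P[:,:2]*1000).astype(np.float32));b=cv2.boxPoints((c,s,a))
    return np.round(c,1),np.round(s,1),round(a,2)
E
python3 - <<'E'
from h import *
import pickle
d=pickle.load(open("f0.pkl","rb"));f=d["top"];im=f["frame"];C=cloud(f)
hsv=cv2.cvtColor(im,cv2.COLOR_BGR2HSV)
m=((hsv[...,1]<70)&(hsv[...,2]>90)).astype(np.uint8)
def blob(m,x0,y0,x1,y1):
    k=np.zeros_like(m);k[y0:y1,x0:x1]=m[y0:y1,x0:x1];return k
t=blob(m,262,175,380,325);e=blob(m,385,250,480,295)
def out(k,z,lab):
    k=cv2.morphologyEx(k,cv2.MORPH_CLOSE,np.ones((7,7)))
    c=max(cv2.findContours(k,0,cv2.CHAIN_APPROX_NONE)[0],key=cv2.contourArea)[:,0]
    print(lab,rect(ray(f,c,z)));return c
c=out(t,.022,"tray255x180");print("corners px",cv2.boxPoints(cv2.minAreaRect(c)).round(1).tolist())
ap=cv2.approxPolyDP(c,6,True)[:,0];print(ap.tolist(),ray(f,ap,.022).round(4).tolist())
out(e,.028,"bar150x24")
dk=blob((hsv[...,2]<45).astype(np.uint8),420,260,460,285)
v,u=np.nonzero(dk);print("plate 44x12",rect(ray(f,np.c_[u,v],.092)),len(u))
print("plate z",np.percentile(C[v,u,2],[5,50,95]).round(3))
# depth-based
X=C[250:295,385:480].reshape(-1,3);b=X[(X[:,2]>.018)&(X[:,2]<.036)];print("bar cloud",rect(b))
p=X[X[:,2]>.07];print("plate cloud",rect(p),p.mean(0).round(4))
# pots
for (u,v) in[(290,264),(310,261),(331,258),(350,257)]:
    w=C[v-12:v+13,u-10:u+11].reshape(-1,3);w=w[(w[:,2]>.032)&(w[:,2]<.045)];print("pot cloud",len(w),w.mean(0).round(4),np.ptp(w[:,:2],0).round(3))
g=((hsv[...,2]<195)&(hsv[...,2]>100)).astype(np.uint8)
k=blob(g,279,243,362,278);n,l,s,ce=cv2.connectedComponentsWithStats(k)
for i in range(1,n):
    if s[i,4]>40:print(s[i],ray(f,ce[i],.038).round(4))
E
```

```text
tray255x180 (array([578.8,  -5.7]), array([183.3, 259. ]), 86.04)
corners px [[273.1000061035156, 307.79998779296875], [279.70001220703125, 187.3000030517578], [366.3999938964844, 192.0], [359.8999938964844, 312.5]]
[[281, 189], [274, 307], [359, 312], [365, 194]] [[0.7108, 0.0761, 0.022], [0.4576, 0.0924, 0.022], [0.4445, -0.0863, 0.022], [0.6971, -0.1056, 0.022]]
bar150x24 (array([ 525.5, -243.5]), array([ 27.2, 155.4]), 7.58)
plate 44x12 (array([ 542.5, -240.5]), array([26.5, 75.3]), 23.85) 51
plate z [-0.001  0.002  0.085]
bar cloud (array([ 525.1, -245.1]), array([ 23.9, 150.4]), 7.54)
plate cloud (array([ 506.4, -132.2]), array([ 12.7, 272.9]), 9.36) [ 0.5177 -0.2061  0.2257]
pot cloud 228 [0.544  0.0594 0.0379] [0.034 0.034]
pot cloud 224 [0.551  0.0165 0.038 ] [0.034 0.034]
pot cloud 223 [ 0.5557 -0.0281  0.038 ] [0.034 0.034]
pot cloud 226 [ 0.5562 -0.0692  0.0377] [0.035 0.034]
[279 243  21  35 319] [[0.548  0.0605 0.038 ]]
[341 243  19  35 324] [[ 0.5578 -0.0714  0.038 ]]
[322 248  17  20 264] [[ 0.5584 -0.0273  0.038 ]]
[301 251  17  20 265] [[0.5536 0.0162 0.038 ]]
```

```bash
cat >> h.py <<'E'
def seg(P,lo,hi,zlo,zhi):
    return P[(P[:,0]>lo[0])&(P[:,0]<hi[0])&(P[:,1]>lo[1])&(P[:,1]<hi[1])&(P[:,2]>zlo)&(P[:,2]<zhi)]
E
python3 - <<'E'
from h import *
import pickle
d=pickle.load(open("f0.pkl","rb"))
for n in d:
    f=d[n];C=cloud(f);P=C[f["z_map"]>0]
    print(n)
    b=seg(P,(.44,-.34),(.61,-.15),.02,.034);print(" bar",rect(b),len(b), np.median(b[:,2]).round(4))
    p=seg(P,(.47,-.29),(.57,-.2),.05,.097);print(" plate",rect(p),len(p),p[:,2].max().round(4))
    t=seg(P,(.40,-.13),(.75,.12),.0025,.03);print(" tray",rect(t),len(t))
    t=seg(P,(.40,-.13),(.75,.12),.014,.026)
    a=np.radians(-3.96);c=np.array([.5788,-.0057])
    R=np.array([[np.cos(a),np.sin(a)],[-np.sin(a),np.cos(a)]])
    L=(t[:,:2]-c)@R.T
    for s in(1,-1):
        w=L[(s*L[:,1]>.07)&(s*L[:,1]<.1)&(np.abs(L[:,0])<.12)];pf=np.polyfit(w[:,0],w[:,1],1);print("  wall",s,len(w),np.degrees(np.arctan(pf[0])).round(2),pf[1].round(4),L[(s*L[:,1]>.08),0].min().round(4),L[(s*L[:,1]>.08),0].max().round(4))
    q=seg(P,(.5,-.12),(.62,.1),.036,.043)
    q=(q[:,:2]-c)@R.T; 
    from scipy.cluster.vq import kmeans2
    ctr,lab=kmeans2(q,np.array([[-.03,-.066],[-.03,-.02],[-.03,.02],[-.03,.066]]))
    print(" pots local(x from rect centre)",(ctr*1000).round(1).tolist(),[ (np.ptp(q[lab==i],0)*1000).round(0).tolist() for i in range(4)])
    dark=(cv2.cvtColor(f["frame"],6)<60)&(f["z_map"]>0);D=C[dark];D=seg(D,(.55,-.12),(.68,.1),.012,.034)
    if len(D):
        D2=(D[:,:2]-c)@R.T
        print(" pads x local pct",(np.percentile(D2[:,0],[2,25,50,98])*1000).round(1),len(D))
E
```

```text
top
 bar (array([ 525.1, -245.1]), array([ 23.9, 150.4]), 7.54) 633 0.0278
 plate (array([ 525.1, -244.8]), array([11.9, 44.3]), 7.6) 165 0.0964
 tray (array([574.8,  -5. ]), array([249.6, 349.7]), 89.93) 7126
  wall 1 347 -0.29 0.0857 -0.1275 0.1245
  wall -1 352 0.44 -0.0866 -0.1286 0.1249
 pots local(x from rect centre) [[-18.4, -64.9], [-21.3, -23.5], [-29.4, 20.2], [-39.2, 62.6]] [[34.0, 34.0], [34.0, 34.0], [34.0, 34.0], [34.0, 34.0]]
 pads x local pct [36.1 37.  38.2 40.7] 133
side
 bar (array([ 525.7, -245.7]), array([ 25.8, 151.3]), 7.53) 1659 0.0269
 plate (array([ 525.1, -246. ]), array([13.8, 45.4]), 10.21) 884 0.0932
 tray (array([572.8, -16.9]), array([258.8, 220.3]), 1.03) 8263
  wall 1 448 -0.84 0.0832 -0.1277 0.1083
  wall -1 987 0.71 -0.0874 -0.1281 0.1277
 pots local(x from rect centre) [[-17.7, -66.5], [-20.4, -25.7], [-28.2, 19.1], [-38.2, 61.3]] [[35.0, 36.0], [35.0, 36.0], [34.0, 36.0], [35.0, 35.0]]
 pads x local pct [-19.5  37.1  37.7  42.7] 569
```

The measurements agree with the given sizes. The grip is at (0.525,-0.245) with the plate at 7.5°. The tray axis is at about -3.9°, and the pad faces are at tray x≈50 mm.

Call:
play_rows([
  [30,-20.6,0],
  [30,-20.6,0],
  [30,-20.6,0],
  [30,-20.6,0],
  [30,-20.6,0],
], yaw=[0,0,0,0,0], gripper=1)

```text
clock: 0.6
eef_pos: [0.2847, -0.5171, 0.2381]
eef_rot: [0.993, 0.122, -0.0, -0.0]
force: [0.5, -0.1, 0.2]
grip_width: 1.0
grip_force: 0.0
```

Call:
play_rows([
  [30,-20.6,0],
  [30,-20.6,0],
  [30,-20.6,0],
  [30,-20.6,0],
  [30,-20.6,0],
], yaw=[0,0,0,0,0])

```text
clock: 1.1
eef_pos: [0.4053, -0.3808, 0.2382]
eef_rot: [0.993, 0.122, -0.0, -0.0]
force: [0.1, -0.7, 0.2]
grip_width: 1.0
grip_force: 0.0
```

Call:
play_rows([
  [30,-20.6,0],
  [30,-20.6,0],
  [30,-20.6,0],
  [30,-20.6,0],
  [30,-20.6,0],
], yaw=[0,0,0,0,0])

```text
clock: 1.6
eef_pos: [0.5258, -0.2446, 0.2382]
eef_rot: [0.993, 0.122, -0.0, -0.0]
force: [0.1, -1.0, -0.2]
grip_width: 1.0
grip_force: 0.0
```

Call:
play_rows([
  [0,0,8],
  [0,0,8],
  [0,0,8],
  [0,0,8],
  [0,0,8],
], yaw=[-8.35,-8.35,-8.35,-8.35,-8.35])

```text
clock: 2.1
eef_pos: [0.5249, -0.2457, 0.1977]
eef_rot: [0.882, 0.471, -0.0, -0.001]
force: [-0.8, 0.7, -0.4]
grip_width: 0.995
grip_force: 0.0
```

Call:
play_rows([
  [0,0,8],
  [0,0,8],
  [0,0,8],
  [0,0,8],
  [0,0,8],
], yaw=[-8.35,-8.35,-8.35,-8.35,-8.35])

```text
clock: 2.6
eef_pos: [0.5249, -0.2458, 0.1578]
eef_rot: [0.657, 0.754, -0.0, -0.001]
force: [0.1, 0.4, -1.2]
grip_width: 1.001
grip_force: 0.0
```

Call:
play_rows([
  [0,0,0],
  [0,0,0],
  [0,0,0],
], yaw=[0,0,0])

```text
clock: 2.9
eef_pos: [0.5255, -0.2461, 0.1591]
eef_rot: [0.66, 0.751, 0.0, 0.0]
force: [0.9, -0.0, 0.5]
grip_width: 1.004
grip_force: 0.0
```

```bash
cat > go.py <<'E'
import sys,numpy as np
from plant import r
from scipy.spatial.transform import Rotation as Ro
s=r.sense();R=Ro.from_quat(s["eef_rot"]).as_matrix()
a=np.degrees(np.arctan2(R[1,0],R[0,0]))
print("t",round(s["clock"],2),"p",(s["eef_pos"]*1000).round(2),"a",round(a,2),"tilt",R[:2,2].round(4),"F",s["force"].round(2),"M",s["moment"].round(3),"g",round(s["grip_width"],3),round(s["grip_force"],1))
if len(sys.argv)>4:
    x,y,z,at=map(float,sys.argv[1:5])
    print("tool delta",(R.T@(np.array([x,y,z])-s["eef_pos"]*1000)).round(1),"yaw",round(a-at,2))
E
python3 go.py 525.1 -245.1 45 97.54
```

```text
t 2.9 p [ 525.49 -246.1   159.08] a 97.39 tilt [ 0.0005 -0.0002] F [ 0.92 -0.02  0.54] M [-0.009 -0.096  0.042] g 1.004 0.0
tool delta [  1.1  -0.3 114.1] yaw -0.15
```

Call:
play_rows([
  [1,-0.3,24],
  [0,0,24],
  [0,0,24],
  [0,0,24],
  [0,0,18],
], yaw=[-0.15,0,0,0,0])

```text
clock: 3.4
eef_pos: [0.5247, -0.245, 0.0438]
eef_rot: [0.659, 0.752, -0.0, -0.0]
force: [-0.9, -0.3, 1.1]
grip_width: 1.001
grip_force: 0.0
```

Call:
play_rows([
  [0,0,0],
  [0,0,0],
], yaw=[0,0])

```text
clock: 3.6
eef_pos: [0.5251, -0.2452, 0.0451]
eef_rot: [0.659, 0.753, 0.0, 0.0]
force: [-0.8, -1.0, 0.8]
grip_width: 1.001
grip_force: 0.0
```

```bash
python3 go.py 525.1 -245.1 45 97.54
```

```text
t 3.6 p [ 525.09 -245.19   45.14] a 97.62 tilt [ 0.0001 -0.    ] F [-0.75 -1.04  0.85] M [-0.042 -0.126  0.058] g 1.001 0.0
tool delta [0.1 0.  0.1] yaw 0.08
```

Call:
play_rows([
  [0,0,0],
  [0,0,0],
  [0,0,0],
  [0,0,0],
  [0,0,0],
], yaw=[0,0,0,0,0], gripper=0)

```text
clock: 4.1
eef_pos: [0.525, -0.2452, 0.0451]
eef_rot: [0.658, 0.753, 0.0, 0.0]
force: [-0.2, -0.4, -0.6]
grip_width: 0.57
grip_force: 0.0
```

Call:
play_rows([
  [0,0,0],
  [0,0,0],
  [0,0,0],
  [0,0,0],
  [0,0,0],
], yaw=[0,0,0,0,0])

```text
clock: 4.6
eef_pos: [0.5249, -0.2451, 0.0446]
eef_rot: [0.658, 0.753, 0.0, 0.0]
force: [-1.6, -0.6, -2.5]
grip_width: 0.132
grip_force: 30.0
```

```bash
python3 go.py 525.1 -245.1 45 97.54
```

```text
t 4.6 p [ 524.89 -245.06   44.64] a 97.67 tilt [0.0001 0.0001] F [-1.57 -0.58 -2.55] M [-0.099  0.052  0.001] g 0.132 30.0
tool delta [-0.1  0.2 -0.4] yaw 0.13
```

Call:
play_rows([
  [0,0,-10],
  [0,0,-20],
  [0,0,-20],
  [0,0,-20],
  [0,0,-10],
], yaw=[0,0,0,0,0])

```text
clock: 5.1
eef_pos: [0.5257, -0.2455, 0.1269]
eef_rot: [0.658, 0.753, 0.0, 0.001]
force: [0.2, 0.0, -2.3]
grip_width: 0.131
grip_force: 30.0
```

Call:
play_rows([
  [10,0.5,0],
  [20,0.5,0],
  [25,0.5,0],
  [25,0.5,0],
  [25,0.5,0],
], yaw=[0,0,0,0,0])

```text
clock: 5.6
eef_pos: [0.5112, -0.1378, 0.1227]
eef_rot: [0.658, 0.753, -0.001, -0.002]
force: [1.2, -0.4, -2.1]
grip_width: 0.132
grip_force: 30.0
```

Call:
play_rows([
  [25,0.5,0],
  [25,0.5,0],
  [25,0.5,0],
  [25,0.5,0],
  [20,0.5,0],
], yaw=[0,0,0,0,0])

```text
clock: 6.1
eef_pos: [0.4971, -0.0186, 0.1228]
eef_rot: [0.658, 0.753, -0.001, -0.002]
force: [0.2, 0.3, -2.6]
grip_width: 0.136
grip_force: 30.0
```

Call:
play_rows([
  [20,0,0],
  [0,0,0],
  [0,0,0],
  [0,0,0],
  [0,0,0],
], yaw=[0,3.5,4.5,3.5,0])

```text
clock: 6.6
eef_pos: [0.4949, -0.0002, 0.123]
eef_rot: [0.73, 0.683, -0.001, -0.001]
force: [-0.1, 0.3, -3.6]
grip_width: 0.131
grip_force: 30.0
```

Call:
play_rows([
  [0,0,0],
  [0,0,0],
  [0,0,0],
], yaw=[0,0,0])

```text
clock: 6.9
eef_pos: [0.4968, -0.0014, 0.1244]
eef_rot: [0.73, 0.683, -0.0, -0.0]
force: [0.2, -0.3, -2.8]
grip_width: 0.135
grip_force: 30.0
```

```bash
python3 go.py 496.9 -1.1 51 86.1; python3 - <<'E'
from plant import cams
import cv2,pickle
from h import *
d={n:cams.grab_frame(n) for n in("top","side")};pickle.dump(d,open("f1.pkl","wb"))
cv2.imwrite("pics/side1.png",d["side"]["frame"])
for n,f in d.items():
    C=cloud(f);P=C[f["z_map"]>0]
    if n=="top":
        b=seg(P,(.44,-.12),(.56,.12),.098,.114);print(n,rect(b),len(b),np.median(b[:,2]))
E
```

```text
t 6.9 p [496.76  -1.4  124.42] a 86.21 tilt [-0.0005  0.0001] F [ 0.21 -0.34 -2.79] M [-0.086 -0.058 -0.013] g 0.135 30.0
tool delta [ 0.3  0.2 73.4] yaw 0.11
top (array([0., 0.]), array([0., 0.]), 0.0) 0 nan
  return _methods._mean(a, axis=axis, dtype=dtype,
  ret = ret.dtype.type(ret / rcount)
```

View pics/side1.png

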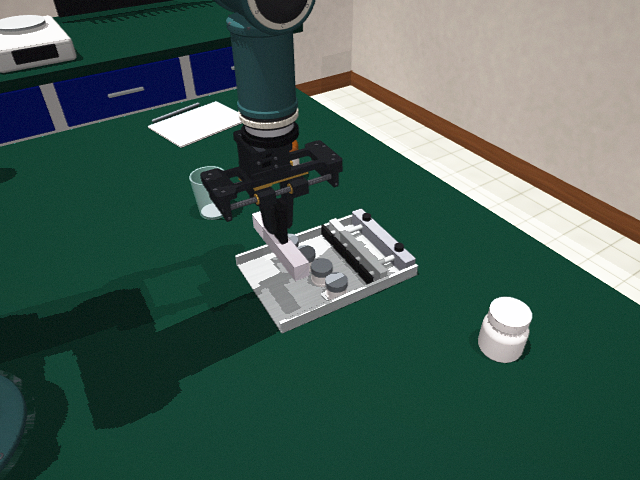

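The side view shows the straightedge held level over the near part of the tray, at about (282,246), clear of the pots. Lowering it now.

Call:
play_rows([
  [0.3,0.2,20],
  [0,0,20],
  [0,0,17],
  [0,0,10],
  [0,0,7],
], yaw=[0.1,0,0,0,0])

```text
clock: 7.5
eef_pos: [0.497, -0.0014, 0.0499]
eef_rot: [0.731, 0.682, -0.0, -0.0]
force: [1.1, -0.4, -3.2]
grip_width: 0.135
grip_force: 30.0
```

Call:
play_rows([
  [0,0,0],
  [0,0,0],
  [0,0,0],
  [0,0,0],
], yaw=[0,0,0,0])

```text
clock: 7.9
eef_pos: [0.498, -0.0013, 0.0516]
eef_rot: [0.731, 0.682, 0.001, 0.001]
force: [-0.1, -0.4, -3.1]
grip_width: 0.133
grip_force: 30.0
```

```bash
python3 go.py 496.9 -1.1 50.4 86.1; python3 - <<'E'
from plant import cams,r
import pickle
from h import *
S=[]
for i in range(6):
    f=cams.grab_frame("side");S.append(np.r_[r.sense()["force"],r.sense()["moment"]])
print(np.mean(S,0).round(3),np.std(S,0).round(3))
P=cloud(f)[f["z_map"]>0]
b=seg(P,(.44,-.11),(.53,.11),.029,.035)
a=np.radians(-3.9);c=np.array([.5788,-.0057]);R=np.array([[np.cos(a),np.sin(a)],[-np.sin(a),np.cos(a)]])
L=(b[:,:2]-c)@R.T*1000;L=L[np.abs(L[:,1])<79];L=L[(L[:,0]<-60)]
print(len(L),L.min(0),L.max(0),"bar local",rect(np.c_[L/1000]))
E
```

```text
t 7.9 p [498.05  -1.34  51.55] a 86.08 tilt [ 0.0016 -0.0001] F [-0.12 -0.37 -3.14] M [-0.012 -0.059 -0.004] g 0.133 30.0
tool delta [ 0.2 -1.2  1.1] yaw -0.02
[-0.087  0.049 -3.105 -0.055 -0.079  0.024] [0.541 0.375 0.369 0.038 0.018 0.015]
589 [-94.18134808 -78.84130984] [-68.83830052  72.48098225] bar local (array([-82.6,  -3.1]), array([ 25.1, 151.3]), 1.08)
```

```bash
python3 - <<'E'
from plant import cams
import pickle
from h import *
a=np.radians(-3.9);c=np.array([.5788,-.0057]);R=np.array([[np.cos(a),np.sin(a)],[-np.sin(a),np.cos(a)]])
d0=pickle.load(open("f0.pkl","rb"));f1=cams.grab_frame("side");f2=cams.grab_frame("top")
def loc(f):
    P=cloud(f)[f["z_map"]>0];P=seg(P,(.4,-.13),(.75,.12),.0,.06);return np.c_[((P[:,:2]-c)@R.T)*1000,P[:,2]*1000]
def line(L,lab,lo=-70,hi=70):
    # mid of x-extent per y bin
    ys=np.arange(lo,hi,4);X=[];Y=[];E=[]
    for y in ys:
        w=L[(L[:,1]>=y)&(L[:,1]<y+4)]
        if len(w)>3:X.append([np.min(w[:,0]),np.max(w[:,0])]);Y.append(y+2)
    X=np.array(X)
    for k in(0,1):
        if len(Y)>4:
            p=np.polyfit(Y,X[:,k],1);r=X[:,k]-np.polyval(p,Y);g=abs(r)<2*r.std()+.1;p=np.polyfit(np.array(Y)[g],X[g,k],1)
            print(lab,"edge",k,"deg(bar yaw)",(-np.degrees(np.arctan(p[0]))).round(2),p[1].round(1),"res",r[g].std().round(2),len(Y))
for n,f in(("top0",d0["top"]),("side0",d0["side"])):
    L=loc(f)
    line(L[(L[:,0]>25)&(L[:,0]<75)&(L[:,2]>26)],n+" pads/bar")
    line(L[(L[:,0]>85)&(L[:,0]<135)&(L[:,2]>20)],n+" endwall")
    w=L[(np.abs(L[:,1])<60)&(L[:,0]<-60)];line(w[(w[:,2]>2)],n+" mouth")
L=loc(f1);b=L[(L[:,0]<-62)&(L[:,2]>28.5)&(L[:,2]<36)&(L[:,0]>-105)];line(b,"BAR side",-68,66);print(b[:,1].min(),b[:,1].max())
L=loc(f2);b=L[(L[:,0]<-62)&(L[:,2]>28.5)&(L[:,2]<36)&(L[:,0]>-105)];line(b,"BAR top",-74,74)
E
```

```text
top0 pads/bar edge 0 deg(bar yaw) -0.08 36.7 res 0.79 35
top0 pads/bar edge 1 deg(bar yaw) -0.12 67.0 res 0.62 35
top0 endwall edge 0 deg(bar yaw) -1.23 100.8 res 5.45 35
top0 endwall edge 1 deg(bar yaw) 0.17 123.9 res 0.94 35
top0 mouth edge 0 deg(bar yaw) 3.63 -170.1 res 7.39 31
top0 mouth edge 1 deg(bar yaw) 0.16 -61.0 res 0.64 31
side0 pads/bar edge 0 deg(bar yaw) -0.51 37.0 res 0.48 35
side0 pads/bar edge 1 deg(bar yaw) -0.54 68.8 res 0.59 35
side0 endwall edge 0 deg(bar yaw) -0.25 103.7 res 0.43 35
side0 endwall edge 1 deg(bar yaw) 0.3 124.3 res 2.02 35
side0 mouth edge 0 deg(bar yaw) -0.49 -127.3 res 1.08 31
side0 mouth edge 1 deg(bar yaw) 0.13 -60.7 res 0.6 31
BAR side edge 0 deg(bar yaw) -0.24 -93.5 res 0.37 31
BAR side edge 1 deg(bar yaw) 10.32 -80.3 res 5.41 31
-78.77019576491293 72.77252701076674
```

Call:
play_rows([
  [0,3,0.5],
  [0,3,0.5],
  [0,3,0],
  [0,2,0],
  [0,2,0],
], yaw=[0.2,0,0,0,0])

```text
clock: 8.8
eef_pos: [0.5106, -0.0023, 0.0497]
eef_rot: [0.732, 0.681, -0.0, -0.0]
force: [-0.4, -0.4, -3.1]
grip_width: 0.137
grip_force: 30.0
```

Call:
play_rows([
  [0,2,0],
  [0,2,0],
  [0,2,0],
  [0,2,0],
  [0,2,0],
], yaw=[0,0,0,0,0])

```text
clock: 9.3
eef_pos: [0.5204, -0.003, 0.0497]
eef_rot: [0.732, 0.681, -0.0, -0.0]
force: [-0.0, 0.4, -2.0]
grip_width: 0.133
grip_force: 30.0
```

Call:
play_rows([
  [0,2,0],
  [0,2,0],
  [0,2,0],
  [0,2,0],
  [0,2,0],
], yaw=[0,0,0,0,0])

```text
clock: 9.8
eef_pos: [0.5301, -0.0037, 0.0497]
eef_rot: [0.732, 0.681, -0.0, -0.0]
force: [-0.6, -0.0, -2.1]
grip_width: 0.131
grip_force: 30.0
```

Call:
play_rows([
  [0,2,0],
  [0,2,0],
  [0,2,0],
  [0,2,0],
  [0,2,0],
], yaw=[0,0,0,0,0])

```text
clock: 10.3
eef_pos: [0.5403, -0.0044, 0.0496]
eef_rot: [0.732, 0.681, -0.0, -0.0]
force: [-1.0, -0.2, -2.9]
grip_width: 0.136
grip_force: 30.0
```

Call:
play_rows([
  [0,2,0],
  [0,2,0],
  [0,2,0],
  [0,2,0],
  [0,2,0],
], yaw=[0,0,0,0,0])

```text
clock: 10.8
eef_pos: [0.5503, -0.0052, 0.0497]
eef_rot: [0.732, 0.681, -0.0, -0.0]
force: [-1.1, 0.2, -3.6]
grip_width: 0.136
grip_force: 30.0
```

```bash
cat > st.py <<'E'
from plant import cams,r
from h import *
from scipy.spatial.transform import Rotation as Ro
import sys
S=[];Q=[];c=np.array([.5788,-.0057])
t=np.radians(-4.1);ex=np.array([np.cos(t),np.sin(t)]);ey=np.array([-ex[1],ex[0]])
for i in range(int(sys.argv[1]) if len(sys.argv)>1 else 6):
    f=cams.grab_frame("side");s=r.sense();S.append(np.r_[s["force"][:2]@ex,s["force"][:2]@ey,s["force"][2],s["moment"]])
    M=Ro.from_quat(s["eef_rot"]).as_matrix();p=s["eef_pos"];Q.append([*(((p[:2]-c)@np.c_[ex,ey])*1000),p[2]*1000,np.degrees(np.arctan2(M[1,0],M[0,0]))])
print("t",round(s["clock"],2),"local xyz a",np.mean(Q,0).round(2),"sd",np.std(Q,0).round(2))
print("Fx Fy Fz M",np.mean(S,0).round(3),"sem",(np.std(S,0)/len(S)**.5).round(3))
E
python3 st.py 8
```

```text
t 11.2 local xyz a [-28.11  -1.47  49.91  85.88] sd [0.11 0.01 0.06 0.  ]
Fx Fy Fz M [-0.442 -0.141 -2.922 -0.036 -0.062 -0.004] sem [0.195 0.15  0.165 0.005 0.029 0.011]
```

Call:
play_rows([
  [0,2,0],
  [0,2,0],
  [0,2,0],
  [0,2,0],
  [0,2,0],
], yaw=[0,0,0,0,0])

```text
clock: 11.7
eef_pos: [0.5602, -0.0059, 0.0496]
eef_rot: [0.732, 0.681, -0.0, -0.0]
force: [-0.4, -0.1, -3.1]
grip_width: 0.136
grip_force: 30.0
```

```bash
python3 st.py 6;python3 - <<'E'
import cv2
from plant import cams
f=cams.grab_frame("side")["frame"][200:340,230:430];cv2.imwrite("pics/side2.png",cv2.resize(f,(800,560),interpolation=cv2.INTER_CUBIC))
E
```

```text
t 12.0 local xyz a [-18.08  -1.47  49.79  85.88] sd [0.06 0.01 0.08 0.  ]
Fx Fy Fz M [ 1.170e-01  8.500e-02 -3.148e+00 -7.600e-02 -3.700e-02 -3.000e-03] sem [0.131 0.15  0.336 0.012 0.026 0.014]
```

View pics/side2.png

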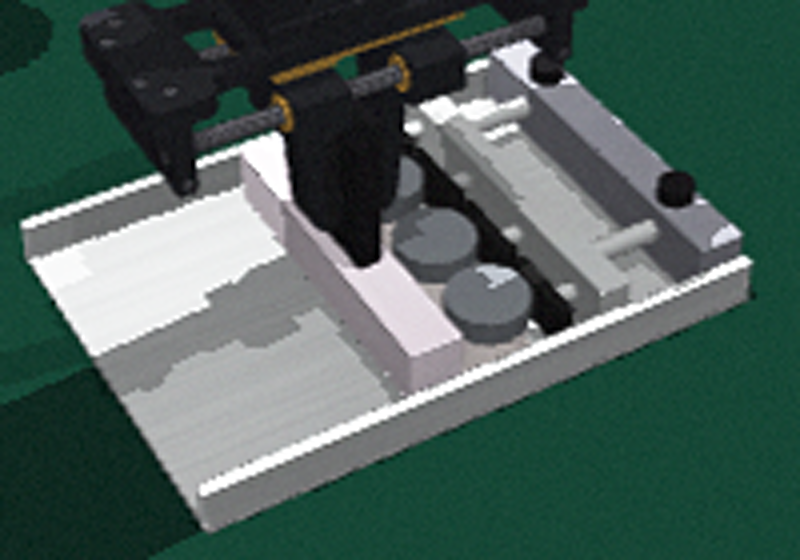

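The crop shows the bar behind the pots (at (430,240) and (488,300)), with a small gap left to the black pads. Feeling forward in small steps now.

Call:
play_rows([
  [0,1,0],
  [0,1,0],
  [0,1,0],
  [0,1,0],
  [0,0,0],
], yaw=[0,0,0,0,0])

```text
clock: 12.55
eef_pos: [0.5643, -0.0061, 0.0496]
eef_rot: [0.732, 0.681, 0.0, 0.0]
force: [-0.7, 0.2, -2.7]
grip_width: 0.132
grip_force: 30.0
```

```bash
python3 st.py 10
```

```text
t 13.05 local xyz a [-14.46  -1.46  49.71  85.88] sd [0.02 0.01 0.06 0.  ]
Fx Fy Fz M [-0.64  -0.133 -2.918 -0.034  0.021  0.006] sem [0.185 0.188 0.134 0.009 0.009 0.013]
```

Call:
play_rows([
  [0,0.5,0],
  [0,0.5,0],
  [0,0.5,0],
  [0,0,0],
  [0,0,0],
], yaw=[0,0,0,0,0])

```text
clock: 13.55
eef_pos: [0.5657, -0.0062, 0.0497]
eef_rot: [0.732, 0.681, 0.0, 0.0]
force: [-1.2, -0.2, -2.4]
grip_width: 0.138
grip_force: 30.0
```

```bash
python3 st.py 10
```

```text
t 14.05 local xyz a [-13.09  -1.46  49.68  85.88] sd [0.01 0.01 0.01 0.  ]
Fx Fy Fz M [-1.002  0.03  -2.934 -0.013  0.14   0.012] sem [0.138 0.209 0.181 0.007 0.009 0.004]
```

Call:
play_rows([
  [0,0.5,0],
  [0,0.5,0],
  [0,0,0],
  [0,0,0],
], yaw=[0,0,0,0])

```text
clock: 14.45
eef_pos: [0.5668, -0.0063, 0.0497]
eef_rot: [0.732, 0.681, 0.0, 0.0]
force: [-1.0, -0.4, -3.8]
grip_width: 0.13
grip_force: 30.0
```

```bash
python3 st.py 10
```

```text
t 14.95 local xyz a [-11.98  -1.48  49.76  85.88] sd [0.02 0.01 0.03 0.  ]
Fx Fy Fz M [-0.176  0.245 -3.531 -0.029  0.048 -0.02 ] sem [0.123 0.097 0.158 0.011 0.008 0.011]
```

Call:
play_rows([
  [0,0.5,0],
  [0,0.5,0],
  [0,0,0],
  [0,0,0],
], yaw=[0,0,0,0])

```text
clock: 15.35
eef_pos: [0.5676, -0.0064, 0.0497]
eef_rot: [0.732, 0.681, -0.0, -0.0]
force: [-2.2, 0.1, -1.9]
grip_width: 0.138
grip_force: 30.0
```

```bash
python3 st.py 10
```

```text
t 15.85 local xyz a [-11.12  -1.46  49.72  85.87] sd [0.02 0.01 0.01 0.  ]
Fx Fy Fz M [-1.421 -0.19  -2.489 -0.029  0.197 -0.   ] sem [0.092 0.162 0.151 0.011 0.011 0.009]
```

Call:
play_rows([
  [0,0.5,0],
  [0,0.5,0],
  [0,0,0],
  [0,0,0],
], yaw=[0,0,0,0])

```text
clock: 16.25
eef_pos: [0.5682, -0.0064, 0.0496]
eef_rot: [0.732, 0.681, -0.0, -0.0]
force: [-3.7, -0.6, -1.2]
grip_width: 0.131
grip_force: 30.0
```

```bash
python3 st.py 10
```

```text
t 16.75 local xyz a [-10.42  -1.48  49.56  85.88] sd [0.06 0.01 0.01 0.  ]
Fx Fy Fz M [-3.711 -0.096 -1.541  0.016  0.599  0.028] sem [0.178 0.138 0.195 0.01  0.01  0.007]
```

Call:
play_rows([
  [0,0.5,0],
  [0,0,0],
  [0,0,0],
], yaw=[0,0,0])

```text
clock: 17.05
eef_pos: [0.5687, -0.0064, 0.0496]
eef_rot: [0.732, 0.681, -0.0, -0.0]
force: [-4.5, 0.7, -0.3]
grip_width: 0.133
grip_force: 30.0
```

```bash
python3 st.py 10
```

```text
t 17.55 local xyz a [-10.05  -1.47  49.58  85.88] sd [0.02 0.02 0.02 0.  ]
Fx Fy Fz M [-4.948 -0.213 -0.625  0.038  0.842  0.016] sem [0.141 0.146 0.191 0.011 0.007 0.01 ]
```

Call:
play_rows([
  [0,0.3,0],
  [0,0.3,0],
  [0,0.2,0],
  [0,0,0],
  [0,0,0],
], yaw=[0,0,0,0,0])

```text
clock: 18.05
eef_pos: [0.5689, -0.0065, 0.0495]
eef_rot: [0.732, 0.681, -0.001, -0.001]
force: [-6.6, -0.0, -0.1]
grip_width: 0.132
grip_force: 30.0
```

```bash
python3 st.py 10
```

```text
t 18.55 local xyz a [-9.82 -1.47 49.5  85.88] sd [0.01 0.01 0.01 0.  ]
Fx Fy Fz M [-6.618  0.018  0.162  0.062  1.091  0.019] sem [0.118 0.118 0.113 0.008 0.01  0.009]
```

Call:
play_rows([
  [0,0,-0.3],
  [0,0,-0.3],
  [0,0,0],
  [0,0,0],
], yaw=[0,0,0,0])

```text
clock: 18.95
eef_pos: [0.5692, -0.0065, 0.0497]
eef_rot: [0.732, 0.681, -0.001, -0.001]
force: [-4.1, 0.3, -5.3]
grip_width: 0.133
grip_force: 30.0
```

```bash
python3 st.py 10
```

```text
t 19.45 local xyz a [-9.48 -1.48 49.78 85.88] sd [0.02 0.02 0.05 0.  ]
Fx Fy Fz M [-4.93  -0.417 -5.667  0.026  0.97   0.018] sem [0.165 0.095 0.164 0.009 0.009 0.01 ]
```

Call:
play_rows([
  [0,0.3,0.1],
  [0,0.3,0],
  [0,0.2,0],
  [0,0,0],
  [0,0,0],
], yaw=[0,0,0,0,0])

```text
clock: 19.95
eef_pos: [0.5696, -0.0065, 0.0498]
eef_rot: [0.732, 0.681, -0.001, -0.001]
force: [-6.5, 0.6, -2.8]
grip_width: 0.131
grip_force: 30.0
```

```bash
python3 st.py 10
```

```text
t 20.45 local xyz a [-9.09 -1.49 49.76 85.88] sd [0.01 0.01 0.02 0.  ]
Fx Fy Fz M [-6.407 -0.034 -3.898  0.04   1.196  0.018] sem [0.155 0.14  0.087 0.01  0.008 0.008]
```

Call:
play_rows([
  [0,0.3,-0.05],
  [0,0.3,0],
  [0,0.3,0],
  [0,0.1,0],
  [0,0,0],
], yaw=[0,0,0,0,0])

```text
clock: 20.95
eef_pos: [0.57, -0.0065, 0.0498]
eef_rot: [0.732, 0.681, -0.001, -0.001]
force: [-8.8, 1.3, -2.3]
grip_width: 0.131
grip_force: 30.0
```

```bash
python3 st.py 10
```

```text
t 21.45 local xyz a [-8.75 -1.48 49.76 85.88] sd [0.02 0.01 0.01 0.  ]
Fx Fy Fz M [-8.439e+00  1.700e-02 -2.327e+00  5.400e-02  1.467e+00  8.000e-03] sem [0.123 0.151 0.155 0.01  0.008 0.009]
```

Call:
play_rows([
  [0,0.2,0],
  [0,0.1,0],
  [0,0,0],
  [0,0,0],
  [0,0,0],
], yaw=[0,0,0,0,0])

```text
clock: 21.95
eef_pos: [0.5701, -0.0066, 0.0498]
eef_rot: [0.732, 0.681, -0.001, -0.002]
force: [-8.3, 0.8, -1.9]
grip_width: 0.135
grip_force: 30.0
```

Call:
play_rows([
  [0,0,0],
  [0,0,0],
  [0,0,0],
  [0,0,0],
  [0,0,0],
], yaw=[0,0,0,0,0])

```text
clock: 22.45
eef_pos: [0.57, -0.0066, 0.0498]
eef_rot: [0.732, 0.681, -0.001, -0.002]
force: [-9.0, 0.8, -1.8]
grip_width: 0.133
grip_force: 30.0
```

```bash
python3 st.py 16
```

```text
t 23.25 local xyz a [-8.66 -1.48 49.75 85.88] sd [0.02 0.01 0.01 0.  ]
Fx Fy Fz M [-8.758 -0.17  -1.902  0.056  1.561  0.03 ] sem [0.138 0.09  0.127 0.007 0.006 0.007]
```

Call:
play_rows([
  [0,-0.2,0.02],
  [0,-0.2,0.02],
  [0,-0.2,0.02],
  [0,-0.2,0.02],
  [0,-0.2,0.02],
], yaw=[0,0,0,0,0])

```text
clock: 23.75
eef_pos: [0.5698, -0.0065, 0.0498]
eef_rot: [0.732, 0.681, -0.001, -0.001]
force: [-7.1, 0.1, -3.5]
grip_width: 0.129
grip_force: 30.0
```

Call:
play_rows([
  [0,-0.2,0.02],
  [0,-0.2,0.02],
  [0,-0.2,0.02],
  [0,-0.2,0.02],
  [0,-0.2,0.02],
], yaw=[0,0,0,0,0])

```text
clock: 24.25
eef_pos: [0.5694, -0.0065, 0.0497]
eef_rot: [0.732, 0.681, -0.0, -0.0]
force: [-5.2, 0.2, -5.2]
grip_width: 0.134
grip_force: 30.0
```

```bash
python3 st.py 6
```

```text
t 24.55 local xyz a [-9.33 -1.48 49.75 85.88] sd [0.01 0.01 0.01 0.  ]
Fx Fy Fz M [-5.749  0.312 -4.399  0.021  1.016  0.03 ] sem [0.118 0.212 0.135 0.012 0.016 0.014]
```

Call:
play_rows([
  [0,-0.2,0.05],
  [0,-0.2,0.05],
  [0,-0.2,0.05],
  [0,-0.2,0.04],
  [0,-0.2,0.03],
], yaw=[0,0,0,0,0])

```text
clock: 25.05
eef_pos: [0.569, -0.0065, 0.0498]
eef_rot: [0.732, 0.681, 0.0, 0.0]
force: [-4.5, -0.1, -4.8]
grip_width: 0.132
grip_force: 30.0
```

Call:
play_rows([
  [0,-0.2,0.02],
  [0,-0.2,0.02],
  [0,-0.2,0.02],
  [0,-0.2,0.02],
  [0,-0.2,0.02],
], yaw=[0,0,0,0,0])

```text
clock: 25.55
eef_pos: [0.5687, -0.0065, 0.0501]
eef_rot: [0.732, 0.681, 0.001, 0.001]
force: [-2.9, 0.0, -3.5]
grip_width: 0.132
grip_force: 30.0
```

```bash
python3 st.py 6
```

```text
t 25.85 local xyz a [-10.07  -1.46  50.11  85.88] sd [0.02 0.01 0.01 0.  ]
Fx Fy Fz M [-2.627 -0.233 -3.649 -0.04   0.442  0.03 ] sem [0.248 0.228 0.165 0.012 0.02  0.012]
```

Call:
play_rows([
  [0,-0.2,0],
  [0,-0.2,0],
  [0,-0.2,0],
  [0,-0.2,0],
  [0,-0.2,0],
], yaw=[0,0,0,0,0])

```text
clock: 26.35
eef_pos: [0.5679, -0.0064, 0.0502]
eef_rot: [0.732, 0.681, 0.001, 0.001]
force: [-0.9, 0.0, -2.7]
grip_width: 0.135
grip_force: 30.0
```

Call:
play_rows([
  [0,-0.2,0],
  [0,-0.2,0],
  [0,-0.2,0],
  [0,-0.2,0],
  [0,-0.2,0],
], yaw=[0,0,0,0,0])

```text
clock: 26.85
eef_pos: [0.5661, -0.0063, 0.0498]
eef_rot: [0.732, 0.681, 0.0, 0.0]
force: [0.5, -0.8, -3.3]
grip_width: 0.133
grip_force: 30.0
```

Call:
play_rows([
  [0,-0.2,0],
  [0,-0.3,0],
  [0,-0.3,0],
  [0,-0.3,0],
  [0,-0.4,0],
], yaw=[0,0,0,0,0])

```text
clock: 27.35
eef_pos: [0.5645, -0.0062, 0.0497]
eef_rot: [0.732, 0.681, -0.0, 0.0]
force: [-0.2, 0.3, -2.9]
grip_width: 0.13
grip_force: 30.0
```

```bash
python3 st.py 6
```

```text
t 27.65 local xyz a [-14.23  -1.47  49.74  85.88] sd [0.06 0.02 0.02 0.  ]
Fx Fy Fz M [ 0.45  -0.257 -2.975 -0.037 -0.099 -0.019] sem [0.186 0.112 0.131 0.009 0.022 0.01 ]
```

Call:
play_rows([
  [0,-1,0],
  [0,-3,0],
  [0,-7,0],
  [0,-12,0],
  [0,-14,0],
], yaw=[0,0,0,0,0])

```text
clock: 28.15
eef_pos: [0.5264, -0.0034, 0.0496]
eef_rot: [0.732, 0.681, -0.0, -0.0]
force: [-1.0, 0.3, -3.1]
grip_width: 0.131
grip_force: 30.0
```

Call:
play_rows([
  [0,-14,0],
  [0,-8,0],
  [0,-4,0],
  [0,0,-5],
  [0,0,-10],
], yaw=[0,0,0,0,0])

```text
clock: 28.65
eef_pos: [0.5014, -0.0016, 0.0648]
eef_rot: [0.732, 0.681, -0.0, -0.0]
force: [-0.3, 0.1, -2.9]
grip_width: 0.134
grip_force: 30.0
```

Call:
play_rows([
  [0,0,-20],
  [0,0,-20],
  [0,0,-15],
  [0,0,-5],
  [0,0,0],
], yaw=[0,0,0,0,0])

```text
clock: 29.15
eef_pos: [0.5032, -0.0017, 0.1263]
eef_rot: [0.732, 0.681, 0.001, 0.001]
force: [-0.4, -0.2, -2.4]
grip_width: 0.133
grip_force: 30.0
```

```bash
python3 go.py 525 -245.2 124 97.65; python3 - <<'E'
import cv2
from plant import cams
f=cams.grab_frame("side")["frame"][200:340,230:430];cv2.imwrite("pics/side3.png",cv2.resize(f,(800,560),interpolation=cv2.INTER_CUBIC))
E
```

```text
t 29.15 p [503.19  -1.7  126.35] a 85.88 tilt [ 0.0033 -0.0002] F [-0.37 -0.18 -2.39] M [-0.04  -0.096 -0.009] g 0.133 30.0
tool delta [-241.3   39.3    2.5] yaw -11.77
```

View pics/side3.png

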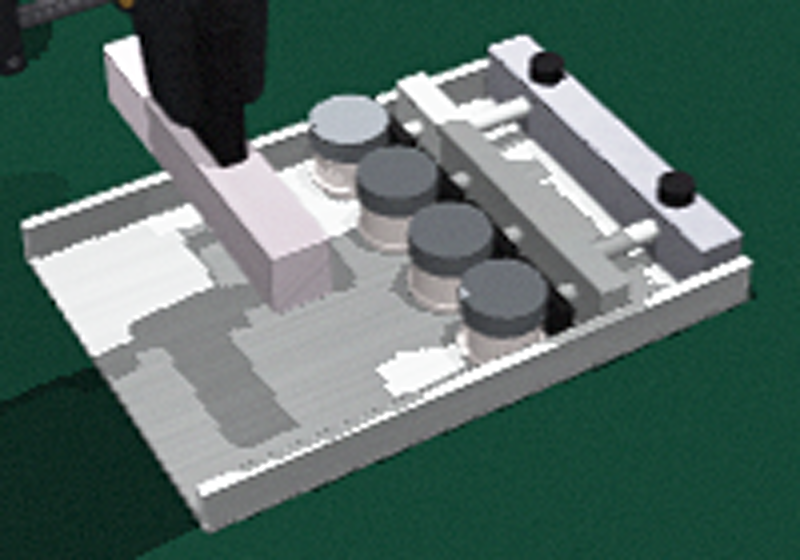

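The crop shows the four pots standing in a straight row at the pads, with caps at (348,128), (397,180), (450,238) and (504,297). Next, carry the straightedge back to its free place on the bench.

Call:
play_rows([
  [-10,2,0],
  [-20,3,0],
  [-25,4,0],
  [-27,4.3,0],
  [-27,4.3,0],
], yaw=[0,0,0,0,0])

```text
clock: 29.7
eef_pos: [0.5106, -0.113, 0.1234]
eef_rot: [0.732, 0.681, -0.001, -0.001]
force: [0.2, 0.3, -3.1]
grip_width: 0.136
grip_force: 30.0
```

Call:
play_rows([
  [-27,4.3,0],
  [-27,4.3,0],
  [-27,4.3,0],
  [-25,4.3,0],
  [-16,3,0],
], yaw=[0,0,0,0,0])

```text
clock: 30.2
eef_pos: [0.522, -0.2368, 0.1235]
eef_rot: [0.733, 0.681, -0.001, -0.001]
force: [0.1, -0.1, -3.4]
grip_width: 0.131
grip_force: 30.0
```

Call:
play_rows([
  [-10,1.5,0],
  [0,0,0],
  [0,0,0],
  [0,0,0],
  [0,0,0],
], yaw=[0,-3.5,-4.8,-3.5,0])

```text
clock: 30.7
eef_pos: [0.5232, -0.2443, 0.1241]
eef_rot: [0.658, 0.753, -0.0, -0.001]
force: [-1.1, -0.0, -2.8]
grip_width: 0.129
grip_force: 30.0
```

Call:
play_rows([
  [0,0,0],
  [0,0,15],
  [0,0,20],
  [0,0,20],
  [0,0,10],
], yaw=[0,0,0,0,0])

```text
clock: 31.2
eef_pos: [0.5217, -0.2437, 0.0567]
eef_rot: [0.658, 0.753, -0.0, -0.002]
force: [0.1, 0.2, -2.9]
grip_width: 0.13
grip_force: 30.0
```

Call:
play_rows([
  [0,0,4],
  [0,0,0],
  [0,0,0],
  [0,0,0],
], yaw=[0,0,0,0])

```text
clock: 31.6
eef_pos: [0.5245, -0.2453, 0.0569]
eef_rot: [0.658, 0.753, 0.0, 0.001]
force: [0.2, -0.5, -2.5]
grip_width: 0.132
grip_force: 30.0
```

```bash
python3 go.py 525 -245.2 44.8 97.65
```

```text
t 31.6 p [ 524.47 -245.27   56.87] a 97.67 tilt [ 0.0019 -0.0009] F [ 0.16 -0.52 -2.48] M [-0.025 -0.08  -0.004] g 0.132 30.0
tool delta [ 0.   0.5 12.1] yaw 0.02
```

Call:
play_rows([
  [0,0,4],
  [0,0,3],
  [0,0,2],
  [0,0,1],
  [0,0,0.5],
], yaw=[0,0,0,0,0])

```text
clock: 32.1
eef_pos: [0.5234, -0.2447, 0.045]
eef_rot: [0.658, 0.753, -0.0, -0.0]
force: [-0.7, -0.5, -2.8]
grip_width: 0.138
grip_force: 30.0
```

Call:
play_rows([
  [0,0,0.5],
  [0,0,0.5],
  [0,0,0],
  [0,0,0],
], yaw=[0,0,0,0])

```text
clock: 32.5
eef_pos: [0.5236, -0.2448, 0.0445]
eef_rot: [0.658, 0.753, 0.0, 0.0]
force: [-1.3, -0.2, -0.4]
grip_width: 0.134
grip_force: 30.0
```

```bash
python3 go.py 525 -245.2 44.8 97.65
```

```text
t 32.5 p [ 523.63 -244.84   44.5 ] a 97.67 tilt [ 0.0001 -0.    ] F [-1.26 -0.17 -0.42] M [ 0.048  0.058 -0.003] g 0.134 30.0
tool delta [-0.5  1.3 -0.3] yaw 0.02
```

Contact with the bench is light (Fz rose by about 2.5 N). Releasing and rising.

Call:
play_rows([
  [0,0,0],
  [0,0,0],
  [0,0,0],
  [0,0,0],
  [0,0,0],
], yaw=[0,0,0,0,0], gripper=1)

```text
clock: 33.0
eef_pos: [0.5237, -0.2449, 0.0444]
eef_rot: [0.658, 0.753, 0.0, 0.0]
force: [-0.4, -0.3, -0.1]
grip_width: 0.559
grip_force: 0.0
```

Call:
play_rows([
  [0,0,0],
  [0,0,0],
  [0,0,0],
  [0,0,0],
  [0,0,0],
], yaw=[0,0,0,0,0])

```text
clock: 33.5
eef_pos: [0.5235, -0.2448, 0.0442]
eef_rot: [0.658, 0.753, -0.0, -0.0]
force: [-0.2, -0.1, -0.3]
grip_width: 0.992
grip_force: 0.0
```

Call:
play_rows([
  [0,0,-5],
  [0,0,-20],
  [0,0,-30],
  [0,0,-30],
  [0,0,-30],
], yaw=[0,0,0,0,0])

```text
clock: 34.0
eef_pos: [0.5234, -0.2447, 0.1607]
eef_rot: [0.658, 0.753, 0.0, 0.0]
force: [0.4, -0.3, 0.2]
grip_width: 1.001
grip_force: 0.0
```

Call:
play_rows([
  [-40,0,-10],
  [-40,0,0],
  [-40,0,0],
  [0,0,0],
  [0,0,0],
], yaw=[0,0,0,0,0])

```text
clock: 34.5
eef_pos: [0.5393, -0.3643, 0.1692]
eef_rot: [0.659, 0.752, 0.0, -0.0]
force: [0.3, 1.6, 0.2]
grip_width: 1.002
grip_force: 0.0
```

```bash
python3 go.py; python3 - <<'E'
import cv2,pickle
from plant import cams
from h import *
from scipy.cluster.vq import kmeans2
t=np.radians(-4.1);ex=np.array([np.cos(t),np.sin(t)]);ey=np.array([-ex[1],ex[0]]);c=np.array([.5788,-.0057])
for n in("top","side"):
    f=cams.grab_frame(n);P=cloud(f)[f["z_map"]>0]
    cv2.imwrite(f"pics/{n}4.png",f["frame"])
    b=seg(P,(.44,-.34),(.61,-.15),.02,.034);print(n,"bar",rect(b))
    q=seg(P,(.52,-.12),(.65,.1),.036,.043);q=(q[:,:2]-c)@np.c_[ex,ey]
    ctr,l=kmeans2(q,np.array([[.02,-.066],[.02,-.02],[.02,.02],[.02,.066]]));print((ctr*1000).round(1).tolist(),[(np.ptp(q[l==i],0)*1000).round().tolist() for i in range(4)])
E
```

```text
t 34.5 p [ 539.3  -364.29  169.15] a 97.58 tilt [-0.0003  0.0007] F [0.28 1.56 0.21] M [-0.011 -0.067  0.03 ] g 1.002 0.0
top bar (array([ 522.7, -245.3]), array([ 24. , 150.8]), 7.66)
[[19.0, -64.9], [18.4, -23.3], [18.5, 20.5], [17.9, 62.0]] [[61.0, 34.0], [35.0, 34.0], [65.0, 32.0], [35.0, 32.0]]
side bar (array([ 523.3, -246.1]), array([ 26.3, 150.2]), 7.8)
[[19.6, -66.8], [19.1, -25.6], [18.7, 18.8], [18.2, 61.7]] [[34.0, 34.0], [35.0, 36.0], [34.0, 35.0], [34.0, 35.0]]
```

View pics/side4.png

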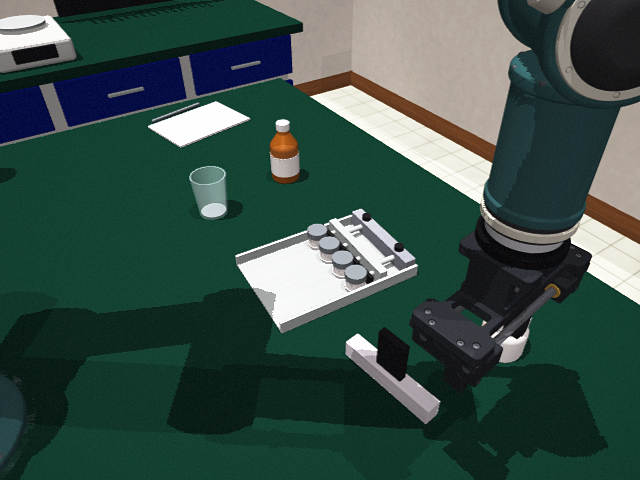

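The picture shows the pots in a straight row at the pads (317–355, 230–275), the straightedge upright at (392,378), the gripper free, and the bystanders still in place. Handing in.

```bash
python3 -c "
from plant import order
print(order.job_done())"
```

```text
the job is handed in; nothing more can be done
None
```

I pushed the four pots against the pads, held about 8 N (estimated: 8.8 N at the wrist less pot friction) for over a second, left them in a straight row at the pads, stood the straightedge upright beside the tray, and handed the job in at about 35 s; no verdict was returned.

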